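# Wring up the brim-cutter setting gauge on the sloping stand

## Task

Make up the setting gauge for the brim cutter: seat the thickest of the three steel blocks flat and square between the rails of the sloping stand, slid down under the jaw until it is home against the stop. Then wring the thinnest block onto it: lay it flat on the thick block, overlapping only part-way from the upper end, and slide it down with the faces in contact until it too is home against the stop and its sides line up with the thick block's. Leave the middle block and everything else on the bench where they are.

Things in the scene. Friction and masses are not known exactly. Their poses are not given: they have to be found in the camera images.
- stand: Fixed green cast-iron stand bolted to the bench (base plate 150 x 90 x 10 mm), carrying a bed that slopes at 30 degrees, lower at the stand's -x end, which is turned roughly to the robot's right. Origin: centre of its underside, on the bench; z up, x from its low end to its high end. Its place and yaw vary. Highest point about 85 mm above the bench.
- bed: Sloping bed fixed to the stand. x points up the slope (30 degrees above level), y across it, z square out of it. Origin: on the bed's surface, 47 mm above the bench, where the centre of the thick block's underside lies when home. Plate from x = -47 to +65 mm, 60 mm wide, upper end open. Two rails 6 mm high, 8 mm wide run from x = -35 to +43 mm, 38 mm apart inside.
- stop (a point): Middle of the stop's face, the wall across the bed's low end, in the bed's frame at x = -35, y = 0, z = 19 mm; same axes as the bed. The stop is 38 mm high over the bed, 60 mm wide, 12 mm thick. Both blocks end with one short end against it.
- jaw (a point): Middle of the lower edge of the jaw's tip, in the bed's frame at x = -20, y = 0, z = 38 mm. The jaw, 36 mm wide, juts from the stop's top 15 mm up-slope of the stop's face; underside 38 mm, top 50 mm above the bed, bolt heads 3 mm higher. It bars blocks from being lowered straight into place: lay them down at least 16 mm up-slope, then slide them under.
- thick_block: Loose plain ground-steel block 70 x 35 x 24 mm (x, y, z), the thickest of three, about 0.46 kg. Origin: centre of its underside. Lies flat on the bench at any yaw; the three blocks exchange places.
- middle_block: Loose steel block 70 x 35 x 16 mm, about 0.31 kg, not wanted; leave it. Origin: centre of its underside.
- thin_block: Loose plain ground-steel block 70 x 35 x 10 mm (x, y, z), the thinnest of three, about 0.19 kg. Origin: centre of its underside. Lies flat on the bench.
- spray_bottle: White spray bottle standing loose on the bench, 56 mm across, 171 mm high, its grey head reaching 38 mm to its front (-x) side; a bystander. Origin: centre of its underside.
- crown_block: Loose domed wooden hat crown block, 120 mm across, 112 mm high; a bystander. Origin: centre of its underside.
- brush: Loose wooden brush 170 x 45 x 38 mm lying on its black bristle pad, long along its x; a bystander. Origin: centre of its underside.
Not all that is in view belongs to the job. Leave any red look-alike of the thick_block alone.

How it is judged:
By the outcome, as a careful person would: the job done as asked, in the order asked, and still so for the second after the job is handed in, with the robot touching nothing.
It also fails if it takes over 72 s, if anything falls off the work surface, if the arm or the gripper's body presses on something with over 40 N, if the wrist force passes 120 N, or if a joint passes its speed limit or range.

## Robot

A 6-joint arm with a two-finger parallel gripper is mounted at the origin on the work surface. World frame = base frame: x ahead of the robot, y to its left, z up, the work surface at z = 0. Lengths are in m, angles in rad, forces in N, time in s.
With the tool pointing down it reaches from about 0.425 to 0.95 m from the base axis. Payload 3.5 kg.
Tool frame: the origin (TCP) lies midway between the tips of the shut fingers; the grasp point (between the pads) lies 19 mm behind it; z points along the fingers, y is the line along which they close (so a half turn about z gives the same grasp; the last joint's range is limited). The gripper opens to 85 mm and grips with 20 to 120 N. Pads are 22 mm wide; open, the fingers measure 114 mm over their backs; the gripper's body (76 mm by 85 mm) begins 54 mm behind the grasp point. The pads swing forward as they close: fully open they stand 13 mm farther back than shut.
Start: joints at [-1.353, 0.286, 1.577, -0, 1.279, -0.15], TCP at [0.243, -0.63, 0.231] pointing down, gripper open.
Joint ranges: [-2.77, 2.77], [-0.9, 2.22], [0.21, 2.48], [-1.53, 4.67], [0.24, 2.81], [-2.84, 2.84]. Speed limits (rad/s): [2.79, 2.79, 3.14, 3.14, 3.14, 3.14].

## Interface

Orientations are given as a unit quaternion [x, y, z, w].
In Python, from plant import ctrl, cams, order gives the robot as it stands.
- The arm moves only by the tool move_arm, never from a script. Its argument "plan" is one flat list of numbers, 7 for each row, row after row: the shift along the world's x, y, z in mm, then the turn, a rotation vector about the world's x, y, z in degrees, then the finger opening in mm, from 0 to 85.4. A call has 1 to 12 rows; each row shifts and turns the commanded pose from where the row before left it; what a row does not reach is not made up. A row lasts 1/10 s, in which the tool goes at most 50 mm and 8.59 degrees, less where a joint would pass 70% of its speed; a pose out of reach is approached as far as the arm can. A call is refused whole if a number of a shift passes 50 or a number of a turn 8.59, either way. A call with a gripper value outside its range is refused whole. The fingers move at their own pace and stop on an object; "newtons" is the grip in N (left out, the last holds). Time passes only in rows, so rows that do not move let the fingers close. It gives the time, the measured TCP pose, the force, the opening and the grip force at its end, in the units of the state.
- ctrl.get_state(): the state, without advancing time (a new reading comes with each control period).
- cams.read_camera(name): name is "side" or "top" or "wrist"; returns a dict with "color" (480x640x3 uint8, red, green, blue), "fov_y" (degrees; the focal length in pixels is half the picture's height over the tangent of half this angle, whatever the lens; pixels are square), "cx", "cy" (the principal point, pixels), "origin" and "orientation" of the camera in the world; the wrist camera has in their place "T_tool_cam" (4x4, takes a point from camera to tool coordinates, whose origin is the TCP and whose axes are the flange's). Camera axes: x right, y up, looking along -z (the intrinsics and any distortion apply to the point x, -y, -z); pixel columns grow to the right and rows downward; lengths in m; the calibration is good to about 2 mm. A picture is of the moment at which its call begins: read the wrist's pose just before it. There is no depth.
- order.sign_off(): hands the job in; it is judged then, once.
The state is a dict: "time": time; "qpos": joint angles; "dq": joint speeds; "joint_efforts": joint torques, N m; "eef_pos": TCP position; "tcp_rot": TCP orientation; "contact_force": force on the tool from outside, world axes, zero at the start; "wrist_torque": the same for the moment, N m; "opening": opening from 0.0 (shut) to 1.0 (fully open); "finger_force": force on a finger pad.
Only numpy, scipy, OpenCV 4.12 (cv2) and the standard library are available. Lean on these libraries where they do the work, as an engineer would, in place of code of your own. Each camera call takes 0.05 s, during which the arm holds its last target. There are 200 camera calls.

## Working session

There is one attempt and no reset: what is moved stays moved. The work goes in short steps, Python scripts to look and compute and a tool call to move; the robot and the scene stay as the last step left them, time stands still between calls to the robot, and variables do not carry over. Pictures are saved under pics/ and viewed, at most 10 in all, crops included, and the job is handed in when it is done.

Besides the shell and the picture viewer there is one more tool, called as name(argument=value, ...) on one line, values as JSON. move_arm: Moves the arm, as the interface text tells. Its arguments: {"type":"object","properties":{"plan":{"type":"array","items":{"type":"number"}},"newtons":{"type":"number"}},"required":["plan"]}

```bash
mkdir -p pics; ls
cat > h.py <<'E'
import numpy as np, cv2
from scipy.spatial.transform import Rotation as R
from plant import ctrl, cams, order
def cam(name):
    s=ctrl.get_state(); c=cams.read_camera(name); 
    if name=="wrist":
        T=np.eye(4); T[:3,:3]=R.from_quat(s["tcp_rot"]).as_matrix(); T[:3,3]=s["eef_pos"]
        M=T@np.array(c["T_tool_cam"])
    else:
        M=np.eye(4); M[:3,:3]=R.from_quat(c["orientation"]).as_matrix(); M[:3,3]=c["origin"]
    f=240/np.tan(np.radians(c["fov_y"])/2)
    return c["color"],dict(M=M,f=f,cx=c["cx"],cy=c["cy"])
def ray(k,u,v):
    d=k["M"][:3,:3]@np.array([(u-k["cx"])/k["f"],-(v-k["cy"])/k["f"],-1]); return k["M"][:3,3],d
def onz(k,u,v,z):
    o,d=ray(k,u,v); return o+d*(z-o[2])/d[2]
def proj(k,p):
    q=k["M"][:3,:3].T@(np.array(p)-k["M"][:3,3]); return k["cx"]+k["f"]*q[0]/-q[2], k["cy"]-k["f"]*q[1]/-q[2]
E
python3 - <<'E'
from h import *
for n in("top","side"):
    im,k=cam(n); cv2.imwrite(f"pics/{n}0.png",im[:,:,::-1]); print(n,k)
    np.save(f"pics/{n}.npy",k,allow_pickle=True)
c=cams.read_camera("top"); print({a:b for a,b in c.items() if a!="color"})
c=cams.read_camera("wrist"); print({a:b for a,b in c.items() if a!="color"})
print(ctrl.get_state())
E
```

```text
pics
top {'M': array([[ 2.40508131e-04,  9.87080916e-01, -1.60222370e-01,
         4.49982473e-01],
       [-9.99723457e-01, -3.53028432e-03, -2.32496743e-02,
         4.21954364e-02],
       [-2.35149403e-02,  1.60183653e-01,  9.86807096e-01,
         1.10702663e+00],
       [ 0.00000000e+00,  0.00000000e+00,  0.00000000e+00,
         1.00000000e+00]]), 'f': np.float64(505.0060500635502), 'cx': 317.75873571383835, 'cy': 246.4808892308853}
side {'M': array([[-0.77605332,  0.33646313, -0.53341711, -0.00283031],
       [-0.63065681, -0.41890014,  0.65329524,  0.81029798],
       [-0.00363874,  0.84339507,  0.53728161,  0.66956754],
       [ 0.        ,  0.        ,  0.        ,  1.        ]]), 'f': np.float64(534.7688385267933), 'cx': 321.71996577734393, 'cy': 244.87606930908447}
{'fov_y': 50.838044452086905, 'cx': 317.75873571383835, 'cy': 246.4808892308853, 'origin': array([0.44998247, 0.04219544, 1.10702663]), 'orientation': array([-0.06512238,  0.04853378,  0.70535397, -0.704187  ])}
{'fov_y': 65.47909929140825, 'cx': 317.95907811194763, 'cy': 244.46438681470622, 'T_tool_cam': arra
[... 364 characters left out ...]
y([-1.35302877e+00,  2.86862275e-01,  1.57763190e+00, -1.78546714e-05,
        1.27861747e+00, -1.49974424e-01]), 'dq': array([-6.60435168e-05, -3.60170626e-03, -3.15861358e-03,  1.61448012e-03,
        4.92540748e-04, -1.17729993e-03]), 'joint_efforts': array([ 6.40059752e-04, -4.05997145e+01, -2.92679536e+01, -1.80652810e-04,
        4.08868713e-03, -5.58611973e-06]), 'eef_pos': array([ 0.24261574, -0.62943615,  0.23044466]), 'tcp_rot': array([ 9.83142547e-01,  1.82839152e-01, -3.42815517e-05, -7.58771812e-04]), 'contact_force': array([ 0.01689222, -0.2107531 ,  0.13881742]), 'wrist_torque': array([-0.03266988, -0.02786869, -0.01280118]), 'finger_force': 0.0, 'opening': 0.9994754527193755}
```

View pics/top0.png

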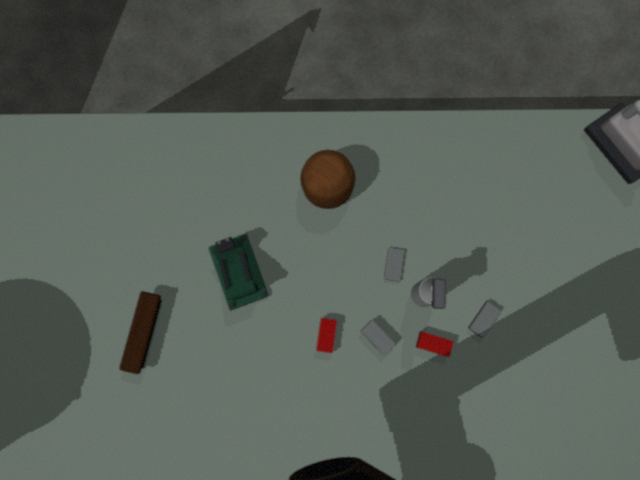

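View pics/side0.png

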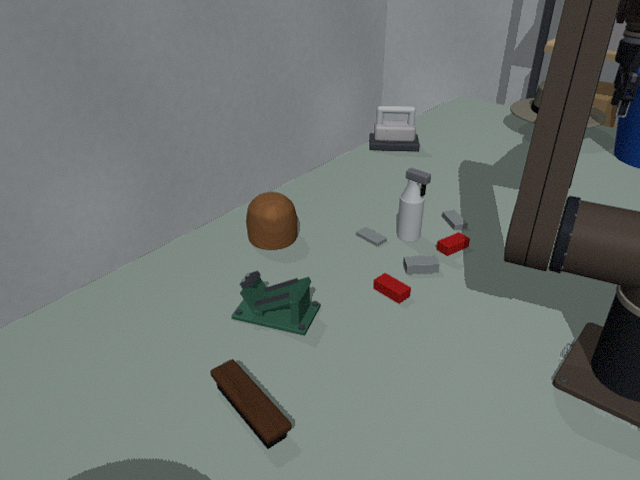

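The top view shows the green stand at (238,272) with its jaw and bolts at (226,243). Three grey blocks lie at (395,264), (378,337) and (487,318), with red look-alikes at (327,335) and (435,343). The bottle is at (430,292). In the side view the grey blocks are at (371,237), (421,265) and (453,219). I'll enlarge these to compare thickness.

```bash
cat > m.py <<'E'
from h import *
a=cv2.imread("pics/side0.png"); t=cv2.imread("pics/top0.png")
kt=np.load("pics/top.npy",allow_pickle=True).item(); ks=np.load("pics/side.npy",allow_pickle=True).item()
A=cv2.resize(a[195:340,225:480],(800,455),interpolation=cv2.INTER_CUBIC); 
cv2.imwrite("pics/crop_side.png",A)
B=cv2.resize(t[225:320,200:280],(505,600),interpolation=cv2.INTER_CUBIC); cv2.imwrite("pics/crop_stand.png",B)
hsv=cv2.cvtColor(t,cv2.COLOR_BGR2HSV); print([ (hsv[y,x],t[y,x]) for x,y in((395,264),(378,337),(487,318),(420,240))])
def block(u,v,h):
    x0,y0=u-28,v-28
    p=t[y0:y0+56,x0:x0+56].astype(int)
    m=((p[:,:,1]-p[:,:,2]<6)&(p.max(2)>105)).astype(np.uint8)
    n,l,st,ce=cv2.connectedComponentsWithStats(m,connectivity=4); i=l[28,28]
    c=max(cv2.findContours((l==i).astype(np.uint8),cv2.RETR_EXTERNAL,cv2.CHAIN_APPROX_NONE)[0],key=cv2.contourArea)
    w=np.array([onz(kt,q[0][0]+x0,q[0][1]+y0,h)[:2] for q in c],np.float32)
    return cv2.minAreaRect(w*1000),i,st[i]
for u,v in((395,264),(378,337),(487,318)):
    for h in (.01,.024): print(u,v,h,block(u,v,h))
E
python3 m.py
```

```text
[(array([90, 10, 98], dtype=uint8), array([98, 98, 94], dtype=uint8)), (array([102,  13, 100], dtype=uint8), array([100,  98,  95], dtype=uint8)), (array([95, 16, 95], dtype=uint8), array([95, 94, 89], dtype=uint8)), (array([ 70,  20, 115], dtype=uint8), array([109, 115, 106], dtype=uint8))]
395 264 0.01 (((590.3387451171875, -99.88337707519531), (120.63231658935547, 122.42610168457031), 89.1204833984375), np.int32(0), array([   0,    0,   56,   56, 3125], dtype=int32))
395 264 0.024 (((588.5476684570312, -98.07020568847656), (119.09286499023438, 120.86368560791016), 89.1205062866211), np.int32(0), array([   0,    0,   56,   56, 3125], dtype=int32))
378 337 0.01 (((433.48883056640625, -59.939697265625), (119.14763641357422, 115.69620513916016), 89.96279907226562), np.int32(0), array([   0,    0,   56,   56, 3136], dtype=int32))
378 337 0.024 (((433.6993408203125, -58.63628005981445), (117.62708282470703, 114.21974182128906), 89.9627914428711), np.int32(0), array([   0,    0,   56,   56, 3136], dtype=int32))
487 318 0.01 (((473.58392333984375, -292.9063720703125), (122.56568908691406, 116.50081634521484), 89.91261291503906), np.int32(0), array([   0,    0,   56,   56, 3136], dtype=int32))
487 318 0.024 (((473.28265380859375, -288.6298828125), (121.00130462646484, 115.01425170898438), 89.9124984741211), np.int32(0), array([   0,    0,   56,   56, 3136], dtype=int32))
```

View pics/crop_side.png

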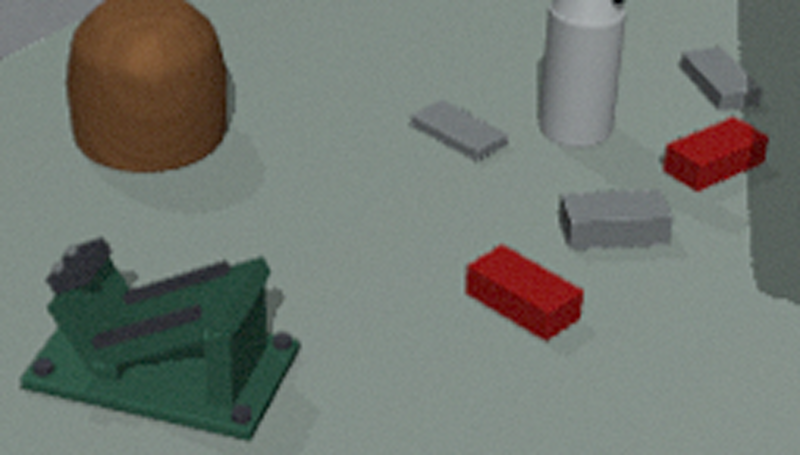

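View pics/crop_stand.png

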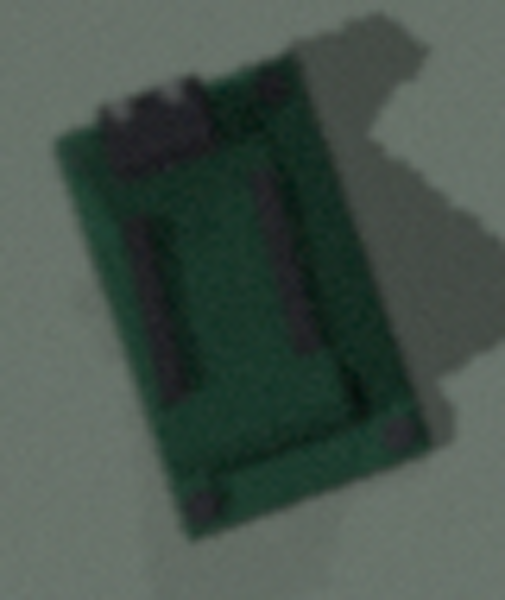

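Side crop: the greys are at (458,130) thin, (615,218) thickest-looking with a tall side face, and (715,78) in between. The red blocks are look-alikes. The stand crop shows the jaw and bolts at the far end, so the low end points away from the robot, and the rails run towards the robot. Next I'll get the rough poses and check heights with both views.

```bash
cat > m2.py <<'E'
from h import *
t=cv2.imread("pics/top0.png"); kt=np.load("pics/top.npy",allow_pickle=True).item(); ks=np.load("pics/side.npy",allow_pickle=True).item()
g=cv2.GaussianBlur(t,(0,0),1.2).astype(float); d=g[:,:,1]-(g[:,:,0]+g[:,:,2])/2
for u,v,h in((395,264,.01),(378,337,.024),(487,318,.016)):
    s=np.s_[v-28:v+28,u-28:u+28]
    m=(d[s]<5).astype(np.uint8)
    n,l,st,ce=cv2.connectedComponentsWithStats(m,connectivity=4); i=l[28,28]
    c=max(cv2.findContours((l==i).astype(np.uint8),cv2.RETR_EXTERNAL,cv2.CHAIN_APPROX_NONE)[0],key=cv2.contourArea)
    w=np.array([onz(kt,q[0][0]+u-28,q[0][1]+v-28,h)[:2] for q in c],np.float32)*1000
    print(u,v,st[i],cv2.minAreaRect(w))
c=np.array([[208.7,247.2],[246.7,232.9],[268.1,295.5],[230.1,310.6]])
P=np.array([onz(kt,*p,.010)*1000 for p in c]); print(P.round(1)); 
print("sides",[np.linalg.norm(P[i]-P[(i+1)%4]).round(1) for i in range(4)],"ctr",P.mean(0))
ax=(P[2]+P[3]-P[0]-P[1]); print("bed x az",np.degrees(np.arctan2(ax[1],ax[0])))
# block heights: top-edge vs base-edge of visible vertical face in side view (crop px /3.137)
for n,a,b in(("615",(567,217),(570,247)),("615r",(671,222),(670,241)),("715",(718,95),(722,108)),("458",(480,151),(481,160))):
    f=lambda q:(225+q[0]/3.137,195+q[1]/3.137)
    base=onz(ks,*f(b),0); o,dd=ray(ks,*f(a)); s=((base-o)[:2]@dd[:2])/(dd[:2]@dd[:2]); print(n,base.round(3),"h",(o+dd*s)[2].round(4))
E
python3 m2.py
```

```text
395 264 [ 18  12  20  33 515] ((589.0687255859375, -98.76042938232422), (35.99943923950195, 70.72074890136719), 81.15394592285156)
378 337 [ 12  12  33  34 569] ((432.8683166503906, -59.50537109375), (70.46978759765625, 36.501731872558594), 42.838802337646484)
487 318 [ 11  12  31  37 600] ((468.7067565917969, -286.38818359375), (37.57347106933594, 74.08926391601562), 54.3274040222168)
[[627.4 309.4  10. ]
 [659.2 225.7  10. ]
 [520.6 175.9  10. ]
 [488.1 257.9  10. ]]
sides [np.float64(89.5), np.float64(147.3), np.float64(88.2), np.float64(148.5)] ctr [573.8135042  242.23016829  10.        ]
bed x az -159.9692298118471
615 [ 0.447 -0.029  0.   ] h 0.0244
615r [ 0.397 -0.078  0.   ] h 0.0157
715 [ 0.453 -0.262  0.   ] h 0.011
458 [ 0.556 -0.082  0.   ] h 0.0078
```

Fitted sizes match the blocks. The thin one is (395,264) at about (589,-99) mm, long axis about -9°. The grey at (378,337), height about 24 mm, fits the thick block at about (433,-60) mm, long axis about 43°. (487,318) is the middle block and the reds are look-alikes. The bed's x axis points at about -160°. I'll move the wrist camera above the thick candidate.

move_arm(plan=[8,23.7,0,0,0,8.4,85,8,23.7,0,0,0,8.4,85,8,23.7,0,0,0,8.4,85,8,23.7,0,0,0,8.4,85,8,23.7,0,0,0,8.4,85,8,23.7,0,0,0,8.4,85,8,23.7,0,0,0,8.4,85,8,23.7,0,0,0,8.4,85,8,23.7,0,0,0,8.4,85,8,23.7,0,0,0,8.4,85,8,23.7,0,0,0,8.4,85,8,23.7,0,0,0,8.4,85])

```text
time: 1.4
eef_pos: [0.3389, -0.3443, 0.2312]
tcp_rot: [0.483, 0.876, 0.0, -0.0]
contact_force: [-0.4, -0.2, 1.0]
opening: 0.996
finger_force: 0.0
```

move_arm(plan=[8,23.7,-7,0,0,8.4,85,8,23.7,-7,0,0,8.4,85,8,23.7,-7,0,0,8.4,85,8,23.7,-7,0,0,8.4,85,8,23.7,-7,0,0,8.4,85,8,23.7,-7,0,0,8.4,85,8,23.7,-7,0,0,8.4,85,8,23.7,-7,0,0,8.4,85,8,23.7,-7,0,0,8.4,85,8,23.7,-7,0,0,8.4,85,8,23.7,-7,0,0,8.4,85,0,0,0,0,0,0,85])

```text
time: 2.6
eef_pos: [0.4262, -0.0824, 0.1531]
tcp_rot: [-0.297, 0.955, 0.001, -0.001]
contact_force: [0.3, -0.7, -0.3]
opening: 0.994
finger_force: 0.0
```

```bash
cat > w.py <<'E'
from h import *
def tx(s): 
    v=R.from_quat(s["tcp_rot"]).as_matrix()[:,0]; return np.degrees(np.arctan2(v[1],v[0]))
def look(name,h,thr=5):
    im,k=cam("wrist"); s=ctrl.get_state(); b=im[:,:,::-1].copy(); cv2.imwrite(f"pics/{name}.png",b)
    g=cv2.GaussianBlur(b,(0,0),1.5).astype(float); d=g[:,:,1]-(g[:,:,0]+g[:,:,2])/2
    m=cv2.morphologyEx(((d<thr)&(g[:,:,1]>60)&(g[:,:,2]<g[:,:,1]+15)).astype(np.uint8),cv2.MORPH_OPEN,np.ones((5,5)))
    cv2.imwrite(f"pics/{name}_m.png",m*255)
    print("tcp",(s["eef_pos"]*1000).round(1),"tool x az",tx(s).round(2))
    for c in cv2.findContours(m,cv2.RETR_EXTERNAL,cv2.CHAIN_APPROX_NONE)[0]:
        if cv2.contourArea(c)<2000: continue
        r=cv2.minAreaRect(c); w=np.array([onz(k,*q[0],h)[:2] for q in c],np.float32)*1000
        print(np.round(r[0]),cv2.contourArea(c),cv2.minAreaRect(w))
    return b,k
E
python3 - <<'E'
from w import *
look("wr1",.024)
E
```

```text
tcp [426.4 -83.7 153.7] tool x az -145.66
[138. 295.] 6538.0 ((547.2356567382812, -169.958251953125), (58.283599853515625, 118.52465057373047), 65.28436279296875)
[337. 252.] 2094.5 ((430.42010498046875, -62.1617431640625), (66.36116027832031, 31.955486297607422), 43.884368896484375)
[ 51. 121.] 4917.5 ((465.2178649902344, -279.93927001953125), (35.023887634277344, 72.76402282714844), 53.29393768310547)
```

View pics/wr1.png

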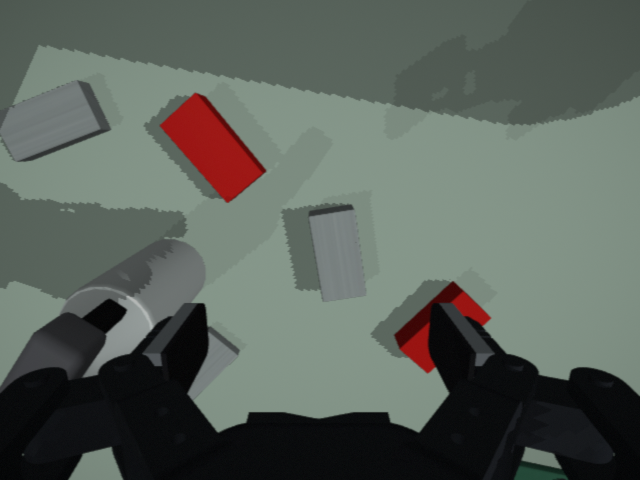

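The wrist view shows the candidate at (337,252), the other grey block at (51,121), reds at (213,148) and (440,325), and the bottle on the left. The thickness isn't certain yet, so I'll enlarge both grey candidates side by side.

Run:
```python
from h import *
a=cv2.imread("pics/side0.png"); w=cv2.imread("pics/wr1.png")
r=lambda im,s:cv2.resize(im,(400,300),interpolation=cv2.INTER_CUBIC)
A=np.hstack([r(a[250:280,400:440],0),r(a[204:234,434:474],0)])
B=np.hstack([r(w[185:320,255:435],0),r(w[60:195,0:180],0)])
cv2.imwrite("pics/conf.png",np.vstack([A,B]))
```

```text
(no output)
```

View pics/conf.png

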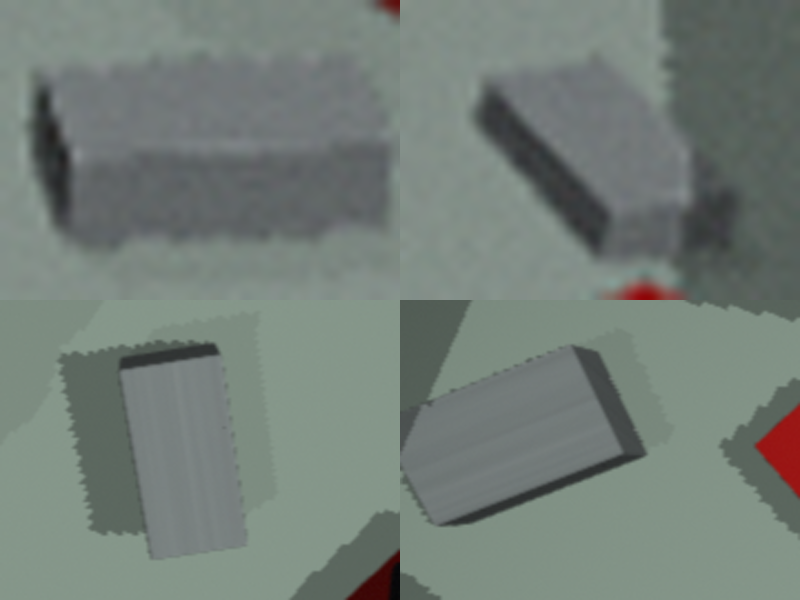

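Left column (the candidate): its vertical edge is about 9.3 px, against about 4.6 px for the right-hand block at a similar distance. So the block at wrist (337,252), top (378,337), is the thick one, and the other is the middle block. I'll work out its grasp pose from the top-face corners.

Run:
```python
from w import *
s=ctrl.get_state(); im,k=cam("wrist")
P=np.array([onz(k,u,v,.024) for u,v in((309,216.5),(353.1,209.8),(365.7,295.3),(323.4,301.1))])*1000
print(P.round(1),P.mean(0)); 
for i in range(4): e=P[(i+1)%4]-P[i]; print(np.linalg.norm(e).round(1),np.degrees(np.arctan2(e[1],e[0])).round(1))
print(s["eef_pos"],tx(s),R.from_quat(s["tcp_rot"]).as_matrix().round(3))
```

```text
[[419.4 -96.8  24. ]
 [396.9 -72.7  24. ]
 [446.6 -24.7  24. ]
 [469.4 -49.4  24. ]] [433.07773375 -60.89141131  24.        ]
33.0 133.1
69.1 44.0
33.6 -47.3
68.9 -136.6
[ 0.42638848 -0.08369443  0.15372352] -145.6578784878406 [[-0.826 -0.564 -0.001]
 [-0.564  0.826  0.   ]
 [ 0.001  0.001 -1.   ]]
```

Center is (433,-60) and the long axis is at -136.5°. I'm descending to grasp across the 35 mm width, 4 mm towards the future upper end, with fingertips above rail height.

move_arm(plan=[1.8,10.4,-20,0,0,4.6,85,1.8,10.3,-20,0,0,4.6,85,0,0,-40,0,0,0,80,0,0,-40,0,0,0,75,0,0,-20,0,0,0,70,0,0,-5.7,0,0,0,65,0,0,0,0,0,0,60,0,0,0,0,0,0,60], newtons=70)

```text
time: 3.5
eef_pos: [0.4316, -0.065, 0.0101]
tcp_rot: [-0.37, 0.929, -0.001, 0.001]
contact_force: [0.4, -0.2, 0.4]
opening: 0.705
finger_force: 0.0
```

Run:
```python
from w import *
s=ctrl.get_state(); print(s["eef_pos"],tx(s),s["opening"],s["contact_force"])
im,k=cam("wrist"); cv2.imwrite("pics/wr2.png",im[:,:,::-1])
```

```text
[ 0.43164984 -0.06504681  0.0100749 ] -136.60032710931276 0.7054877178625011 [ 0.44456873 -0.19486249  0.43626628]
```

View pics/wr2.png

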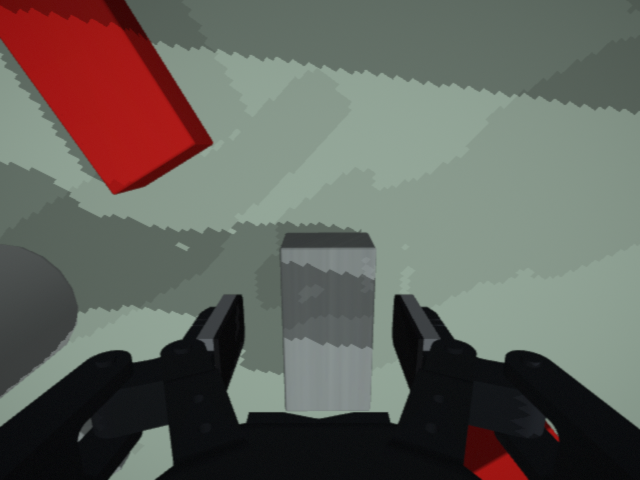

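The block at (328,320) sits between the fingers but about 4 mm right of mid-jaw. I'll shift 4 mm along tool y, close, and lift.

move_arm(plan=[-2.7,2.9,-2,0,0,0,60,0,0,0,0,0,0,40,0,0,0,0,0,0,20,0,0,0,0,0,0,20,0,0,0,0,0,0,20,0,0,0,0,0,0,20], newtons=70)

```text
time: 4.15
eef_pos: [0.4285, -0.0615, 0.0077]
tcp_rot: [-0.371, 0.929, -0.001, 0.001]
contact_force: [-0.7, 0.0, 5.6]
opening: 0.397
finger_force: 71.0
```

move_arm(plan=[0,0,10,0,0,0,20,0,0,20,0,0,0,20,0,0,40,0,0,0,20,0,0,40,0,0,0,20,0,0,40,0,0,0,20])

```text
time: 4.65
eef_pos: [0.426, -0.0604, 0.1569]
tcp_rot: [-0.37, 0.929, 0.001, -0.001]
contact_force: [0.8, -0.2, -4.3]
opening: 0.392
finger_force: 70.9
```

Run:
```python
from w import *
kt=np.load("pics/top.npy",allow_pickle=True).item()
f=lambda q:(200+q[0]/6.3125-.42,225+q[1]/6.316-.42)
L0=onz(kt,*f((139,217)),.0347); L1=onz(kt,*f((177,400)),.0737); R0=onz(kt,*f((261,172)),.0347); R1=onz(kt,*f((308,350)),.0737)
for p in(L0,L1,R0,R1): print((p*1000).round(1))
a=((L1+R1-L0-R0)/2)[:2]; print("len horiz",np.linalg.norm(a),"exp",.078*np.cos(np.pi/6),"az",np.degrees(np.arctan2(a[1],a[0])))
w=(R0+R1-L0-L1)[:2]/2; print("width",np.linalg.norm(w),np.degrees(np.arctan2(w[1],w[0])))
az=np.radians(-160); e=np.array([np.cos(az),np.sin(az)]); m=((L0+L1+R0+R1)/4)[:2]
# rail mid x=4,z=6 -> horizontal 4c-6s
print("bed origin",m-e*(.004*np.cos(np.pi/6)-.006*.5))
```

```text
[597.7 274.5  34.7]
[532.2 251.8  73.7]
[613.  233.1  34.7]
[548.4 209.4  73.7]
len horiz 0.06910025713438776 exp 0.06754998149518622 az -160.3320561054206
width 0.04478817774297485 -69.34583058088698
bed origin [0.57325181 0.24237043]
```

Both the base and the rails put the bed origin at about (573,242), with bed x at -160°. I'm carrying the block to beside the stand for a closer wrist look.

move_arm(plan=[28,32,10,0,0,-3.35,20,28,32,10,0,0,-3.35,20,28,32,10,0,0,-3.35,20,28,32,10,0,0,-3.35,20,28,32,10,0,0,-3.35,20,28,32,10,0,0,-3.35,20,28,32,5,0,0,-3.3,20,0,0,0,0,0,0,20,0,0,0,0,0,0,20])

```text
time: 5.55
eef_pos: [0.6225, 0.1637, 0.2195]
tcp_rot: [-0.175, 0.985, 0.0, -0.002]
contact_force: [-0.9, -0.3, -4.0]
opening: 0.385
finger_force: 71.0
```

Run:
```python
from w import *
s=ctrl.get_state(); print(s["eef_pos"],tx(s),s["opening"],s["contact_force"])
im,k=cam("wrist"); b=im[:,:,::-1]; cv2.imwrite("pics/wr3.png",b); np.save("pics/wr3.npy",k,allow_pickle=True)
cv2.imwrite("pics/wr3c.png",cv2.resize(b[100:340,250:570],(800,600),interpolation=cv2.INTER_CUBIC))
```

```text
[0.62252865 0.16365492 0.21954986] -159.8161385958937 0.3847879111493464 [-0.88012053 -0.32037378 -4.00664607]
```

View pics/wr3c.png

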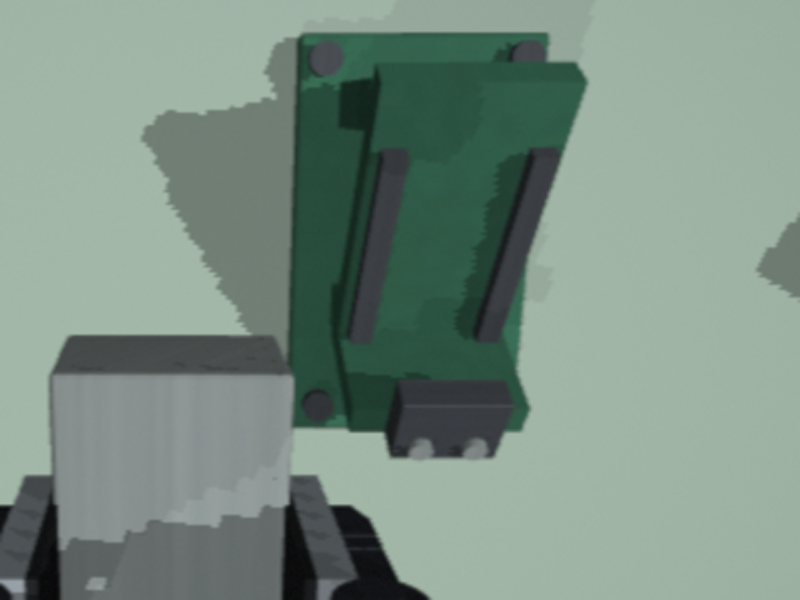

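```bash
cat > bed.py <<'E'
from w import *
k=np.load("pics/wr3.npy",allow_pickle=True).item()
f=lambda u,v:(250+u/2.5-.3,100+v/2.5-.3)
az=np.radians(-160); c,s=np.cos(np.pi/6),.5
def bed2w(x,y,z,o,az):
    e=np.array([np.cos(az),np.sin(az)]); n=np.array([-e[1],e[0]]); return np.r_[o+e*(x*c-z*s)+n*y,.047+x*s+z*c]
pts=[((377,65),(65,30,0)),((577,63),(65,-30,0)),((360,342),(-35,23,6)),((488.5,340),(-35,-23,6)),((395,150),(43,23,0)),((544,150),(43,-23,0))]
from scipy.optimize import least_squares
def res(p): 
    r=[]
    for (u,v),b in pts:
        w=bed2w(*(np.array(b)/1000),p[:2],p[2]); r+=list(np.array(proj(k,w))-f(u,v))
    return r
for (u,v),b in pts:
    z=bed2w(*(np.array(b)/1000),np.zeros(2),az)[2]; off=bed2w(*(np.array(b)/1000),np.zeros(2),az)[:2]; print(b,((onz(k,*f(u,v),z)[:2]-off)*1000).round(1))
r=least_squares(res,[.573,.242,az]); print("fit",(r.x[:2]*1000).round(1),np.degrees(r.x[2]).round(2),np.round(r.fun,1))
B=[onz(k,*f(*q),.01)*1000 for q in((300,35),(548,35),(290,428))]
d=B[0]-B[2]; print("base edge az",np.degrees(np.arctan2(d[1],d[0])),np.linalg.norm(d)); d=B[1]-B[0];print(np.degrees(np.arctan2(d[1],d[0])),np.linalg.norm(d), "stand ctr",(B[1]+B[2])/2)
# held block upper top edge, in tool coordinates
M=k["M"]; s_=ctrl.get_state()
q=[f(52,375),f(292,375)]
Tt=np.linalg.inv(M)
T=np.array(cams.read_camera("wrist")["T_tool_cam"])
for u,v in q:
    d=np.array([(u-k["cx"])/k["f"],-(v-k["cy"])/k["f"],-1]); D=T[:3,:3]@d
    for zt in(-.012,-.016,-.020): print((u,v),zt,((T[:3,3]+D*(zt-T[2,3])/D[2])*1000).round(1))
E
python3 bed.py
```

```text
(65, 30, 0) [571.3 240.1]
(65, -30, 0) [571.4 237.8]
(-35, 23, 6) [574.5 243.6]
(-35, -23, 6) [573.5 243.7]
(43, 23, 0) [575.5 244.2]
(43, -23, 0) [575.5 244. ]
fit [573.2 242.5] -158.78 [ 0.2  4.8  3.1  3.9  0.2 -1.2 -0.3 -1.3 -1.9 -3.  -1.4 -4.2]
base edge az -159.3043916014908 148.43146901744683
110.13583652495514 88.58422919067449 stand ctr [575.24265536 243.45687652  10.        ]
(270.5, 249.7) -0.012 [ 29.1 -17.4 -12. ]
(270.5, 249.7) -0.016 [ 30.3 -16.9 -16. ]
(270.5, 249.7) -0.02 [ 31.4 -16.4 -20. ]
(366.5, 249.7) -0.012 [ 29.   17.5 -12. ]
(366.5, 249.7) -0.016 [ 30.2  17.  -16. ]
(366.5, 249.7) -0.02 [ 31.4  16.5 -20. ]
```

Wrist crop: the stand is square to the tool, with rails running (395,150)→(360,342) and (544,150)→(488,340), and the jaw at (450,420). The block is held centred. The bed origin comes out near (575,243.7), yaw -159.9°. I'll tilt 30° and hover over the bed.

move_arm(plan=[-10,20.7,-10,-2.57,7.05,0,20,-10,20.7,-10,-2.57,7.05,0,20,-10,20.7,-10,-2.57,7.05,0,20,-9.7,20.7,-10,-2.57,7.05,0,20,0,0,-30,0,0,0,20,0,0,-29.1,0,0,0,20,0,0,0,0,0,0,20,0,0,0,0,0,0,20])

```text
time: 6.45
eef_pos: [0.5834, 0.2448, 0.1224]
tcp_rot: [-0.168, 0.951, -0.045, -0.256]
contact_force: [-0.3, 0.0, -3.3]
opening: 0.39
finger_force: 71.0
```

```bash
cat > chk.py <<'E'
from w import *
import sys
o=np.array([.575,.2437]); az=np.radians(-159.9); c,s=np.cos(np.pi/6),.5
e=np.array([np.cos(az),np.sin(az),0]); Z=np.array([0,0,1.])
Rb=np.column_stack([c*e+s*Z,np.cross(Z,e),-s*e+c*Z]); ob=np.r_[o,.047]
st=ctrl.get_state(); Rt=R.from_quat(st["tcp_rot"]).as_matrix()
print("t",st["time"],"TCP bed mm",(Rb.T@(st["eef_pos"]-ob)*1000).round(2),"q",st["qpos"].round(2))
D=Rt@np.diag([1,-1,-1])@Rb.T; print("rot err world deg",np.degrees(R.from_matrix(D).as_rotvec()).round(2),"force bed",(Rb.T@st["contact_force"]).round(1),"grip",st["finger_force"],st["opening"])
def step(*d): print("bed step",d,"-> world",(Rb@np.array(d)).round(2))
E
python3 - <<'E'
from chk import *
im,k=cam("wrist"); b=im[:,:,::-1]; cv2.imwrite("pics/wr4.png",b); np.save("pics/wr4.npy",k,allow_pickle=True)
g=cv2.cvtColor(b,cv2.COLOR_BGR2HSV)
for v in(120,150,180,200,215): print(v,[int(x) for x in np.where(np.abs(np.diff(cv2.GaussianBlur(b,(0,0),1)[v,:,1].astype(int)))>4)[0]])
for x in(43,20): print([np.round(proj(k,ob+Rb@np.array([x,y,z])/1000)) for y,z in((19,6),(27,6),(-19,6),(-27,6),(30,0))])
E
```

```text
t 6.45 TCP bed mm [30.52  1.91 69.46] q [ 0.26  0.59  1.44 -0.05  1.64 -1.66]
rot err world deg [-0.    0.11 -0.09] force bed [-1.5 -0.1 -3. ] grip 71.04058384895325 0.39018191856595175
120 [116, 117, 118, 119, 151, 152, 153, 154, 155, 156, 158, 159, 160, 161, 162]
150 [611, 612, 613]
180 [580, 581, 582, 583, 620, 621, 622, 623, 624]
200 [266, 267, 268, 269, 270, 271, 370, 371, 372, 373, 374, 569, 570, 571, 572, 611, 612, 613, 614, 615]
215 [256, 257, 259, 260, 261, 262, 268, 374, 375, 376, 377, 378, 379, 380, 563, 564, 565, 566, 603, 604, 605, 606, 607, 608]
[array([288., 240.]), array([274., 240.]), array([354., 240.]), array([368., 240.]), array([270., 238.])]
[array([289., 278.]), array([275., 278.]), array([354., 278.]), array([367., 278.]), array([271., 275.])]
```

Run:
```python
from chk import *
step(-1,-1.9,-41.8); step(-25,0,0); step(0,1,0); step(0,0,-10)
```

```text
t 6.5 TCP bed mm [30.39  1.96 71.52] q [ 0.26  0.59  1.44 -0.05  1.64 -1.66]
rot err world deg [ 0.05 -0.09 -0.09] force bed [-1.8  0.3 -4.2] grip 71.07102513313293 0.3952867098882661
bed step (-1, -1.9, -41.8) -> world [-19.47  -5.1  -36.7 ]
bed step (-25, 0, 0) -> world [ 20.33   7.44 -12.5 ]
bed step (0, 1, 0) -> world [ 0.34 -0.94  0.  ]
bed step (0, 0, -10) -> world [-4.7  -1.72 -8.66]
```

move_arm(plan=[-7,-1.7,-13,0,0,0,20,-7,-1.7,-13,0,0,0,20,-5.5,-1.7,-10.7,0,0,0,20,0,0,0,0,0,0,20,0,0,0,0,0,0,20])

```text
time: 7.0
eef_pos: [0.5638, 0.2405, 0.0853]
tcp_rot: [-0.168, 0.951, -0.045, -0.256]
contact_force: [0.7, -0.8, -4.2]
opening: 0.39
finger_force: 71.0
```

Run:
```python
from chk import *
print([ (Rb.T@(ctrl.get_state()["eef_pos"]-ob)*1000).round(1) for _ in range(3)])
im,k=cam("wrist"); b=im[:,:,::-1]; cv2.imwrite("pics/wr5.png",b); np.save("pics/wr5.npy",k,allow_pickle=True)
print([ (Rb.T@(ctrl.get_state()["eef_pos"]-ob)*1000).round(1) for _ in range(3)])
cv2.imwrite("pics/wr5c.png",cv2.resize(b[150:330,200:440],(800,600),interpolation=cv2.INTER_CUBIC))
for p in ((65,30,0),(65,-30,0),(43,27,6),(43,19,6),(43,-27,6),(43,-19,6)): print(p,(np.array(proj(k,ob+Rb@np.array(p)/1000))-[200,150])*3.333)
```

```text
t 7.0 TCP bed mm [29.19 -0.79 27.36] q [ 0.26  0.59  1.51 -0.05  1.56 -1.65]
rot err world deg [-0.    0.09 -0.03] force bed [-2.4  1.  -3.4] grip 71.00438833236694 0.3898383880311606
[array([29.2, -0.8, 27.4]), array([29.2, -0.8, 27.4]), array([29.2, -0.8, 27.4])]
[array([28.9, -0.7, 28.3]), array([28.9, -0.7, 28.3]), array([28.9, -0.7, 28.3])]
(65, 30, 0) [171.1619292  204.75946255]
(65, -30, 0) [604.17627891 204.23781238]
(43, 27, 6) [193.15088217 369.28585844]
(43, 19, 6) [250.86080802 369.2109752 ]
(43, -27, 6) [582.61993062 368.78049121]
(43, -19, 6) [524.93161822 368.85534641]
```

View pics/wr5c.png

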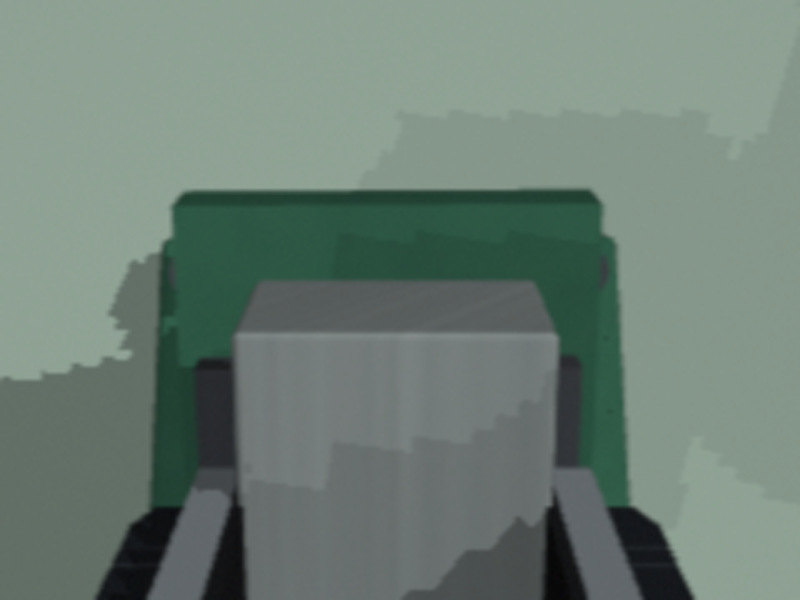

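The crop shows plate edges at 173 and 602 and rails at 196 and 580, mid 388. The block edges are 235 and 557, mid 396.5, so the block is about 1.2 mm towards -y with yaw fine. I'll correct +1.2 mm and lower.

move_arm(plan=[0.4,-1.1,0,0,0,0,20,-2.35,-0.86,-4.33,0,0,0,20,-2.35,-0.86,-4.33,0,0,0,20,-1.4,-0.5,-2.6,0,0,0,20,0,0,0,0,0,0,20])

```text
time: 7.55
eef_pos: [0.5579, 0.2371, 0.0737]
tcp_rot: [-0.168, 0.951, -0.045, -0.256]
contact_force: [0.3, 0.4, -3.8]
opening: 0.387
finger_force: 71.0
```

Run:
```python
from chk import *
im,k=cam("wrist"); b=im[:,:,::-1]; cv2.imwrite("pics/wr6.png",b)
g=cv2.GaussianBlur(b,(0,0),.8).astype(int)
for v in(262,270,280):
    d=np.abs(np.diff(g[v,230:420],axis=0)).sum(1); print(v,[(int(i)+230,int(d[i])) for i in range(1,188) if d[i]>18 and d[i]>=d[i-1] and d[i]>=d[i+1]])
```

```text
t 7.55 TCP bed mm [29.22  0.37 13.93] q [ 0.25  0.59  1.53 -0.05  1.54 -1.65]
rot err world deg [-0.01  0.13 -0.03] force bed [-2.3 -0.2 -3.1] grip 71.04646325111389 0.38720889532991437
262 [(236, 43), (244, 58), (270, 62), (366, 55), (391, 76)]
270 [(244, 61), (269, 73), (366, 67), (392, 68)]
280 [(243, 57), (270, 70), (366, 65), (392, 78)]
```

Now centred: rails mid 317.8, block mid 317.9. Lowering to contact.

move_arm(plan=[-0.7,-0.26,-1.3,0,0,0,20,-0.7,-0.26,-1.3,0,0,0,20,-0.7,-0.26,-1.3,0,0,0,20,-0.47,-0.17,-0.87,0,0,0,20,0,0,0,0,0,0,20])

```text
time: 8.1
eef_pos: [0.556, 0.2362, 0.0696]
tcp_rot: [-0.168, 0.951, -0.045, -0.255]
contact_force: [0.4, -0.9, -4.1]
opening: 0.392
finger_force: 71.0
```

```bash
python3 chk.py
```

```text
t 8.1 TCP bed mm [28.98  0.47  9.35] q [ 0.25  0.59  1.54 -0.05  1.53 -1.65]
rot err world deg [ 0.01  0.04 -0.03] force bed [-2.1  1.  -3.5] grip 71.04644179344177 0.3919491837113995
```

move_arm(plan=[-0.35,-0.13,-0.65,0,0,0,20,-0.35,-0.13,-0.65,0,0,0,20,0,0,0,0,0,0,20])

```text
time: 8.4
eef_pos: [0.5554, 0.236, 0.0684]
tcp_rot: [-0.168, 0.951, -0.045, -0.255]
contact_force: [-0.6, 0.3, -3.6]
opening: 0.391
finger_force: 71.0
```

```bash
python3 chk.py
```

```text
t 8.4 TCP bed mm [28.96  0.45  8.  ] q [ 0.25  0.59  1.54 -0.05  1.53 -1.65]
rot err world deg [ 0.01  0.03 -0.03] force bed [-1.4 -0.4 -3.4] grip 71.04674220085144 0.39101300323577565
```

move_arm(plan=[-0.35,-0.13,-0.65,0,0,0,20,0,0,0,0,0,0,20])

```text
time: 8.6
eef_pos: [0.5552, 0.2359, 0.0679]
tcp_rot: [-0.168, 0.951, -0.045, -0.255]
contact_force: [-0.3, -1.3, -4.2]
opening: 0.387
finger_force: 71.1
```

move_arm(plan=[-0.35,-0.13,-0.65,0,0,0,20,0,0,0,0,0,0,20])

```text
time: 8.8
eef_pos: [0.5551, 0.2359, 0.0679]
tcp_rot: [-0.168, 0.951, -0.045, -0.255]
contact_force: [0.3, 0.8, -1.9]
opening: 0.389
finger_force: 71.4
```

```bash
python3 chk.py
```

```text
t 8.8 TCP bed mm [28.9   0.48  7.41] q [ 0.25  0.59  1.54 -0.05  1.53 -1.65]
rot err world deg [ 0.03 -0.03 -0.03] force bed [-1.4 -0.6 -1.4] grip 71.37085318565369 0.38930060739886985
```

Contact with the bed. Sliding down-slope.

move_arm(plan=[2.44,0.89,-1.5,0,0,0,20,3.25,1.19,-2,0,0,0,20,3.25,1.19,-2,0,0,0,20,3.25,1.19,-2,0,0,0,20,3.25,1.19,-2,0,0,0,20,1.6,0.6,-1,0,0,0,20,0,0,0,0,0,0,20])

```text
time: 9.5
eef_pos: [0.5726, 0.2422, 0.0571]
tcp_rot: [-0.168, 0.951, -0.045, -0.254]
contact_force: [1.9, -0.2, 2.6]
opening: 0.391
finger_force: 71.9
```

```bash
python3 chk.py
```

```text
t 9.5 TCP bed mm [7.46 0.58 7.38] q [ 0.26  0.64  1.49 -0.05  1.53 -1.65]
rot err world deg [ 0.03 -0.06 -0.03] force bed [-0.2  0.8  3.2] grip 71.92164659500122 0.3909778465358567
```

move_arm(plan=[0.81,0.3,-0.5,0,0,0,20,0.81,0.3,-0.5,0,0,0,20,0,0,0,0,0,0,20])

```text
time: 9.8
eef_pos: [0.5737, 0.2426, 0.0564]
tcp_rot: [-0.168, 0.951, -0.045, -0.255]
contact_force: [0.7, 1.0, 5.4]
opening: 0.387
finger_force: 72.2
```

move_arm(plan=[0.81,0.3,-0.5,0,0,0,20,0,0,0,0,0,0,20])

```text
time: 10.0
eef_pos: [0.5745, 0.243, 0.0559]
tcp_rot: [-0.168, 0.951, -0.045, -0.255]
contact_force: [-0.1, -0.3, 5.2]
opening: 0.387
finger_force: 72.2
```

move_arm(plan=[0.6,0.22,-0.37,0,0,0,20,0,0,0,0,0,0,20])

```text
time: 10.2
eef_pos: [0.5746, 0.243, 0.0558]
tcp_rot: [-0.168, 0.951, -0.045, -0.256]
contact_force: [-1.3, -0.5, 6.9]
opening: 0.393
finger_force: 72.2
```

```bash
python3 chk.py
```

```text
t 10.2 TCP bed mm [4.92 0.5  7.36] q [ 0.26  0.65  1.48 -0.05  1.53 -1.65]
rot err world deg [-0.03  0.09 -0.03] force bed [4.7 0.  5.3] grip 72.18276858329773 0.39286051550501366
```

move_arm(plan=[0.81,0.3,-0.5,0,0,0,20,0,0,0,0,0,0,20])

```text
time: 10.4
eef_pos: [0.5746, 0.243, 0.0558]
tcp_rot: [-0.168, 0.95, -0.045, -0.257]
contact_force: [-3.6, -0.9, 8.2]
opening: 0.389
finger_force: 72.2
```

Run:
```python
from chk import *
step(0,0,40)
```

```text
t 10.4 TCP bed mm [4.91 0.53 7.32] q [ 0.26  0.65  1.48 -0.05  1.54 -1.65]
rot err world deg [-0.08  0.27 -0.02] force bed [ 7.3 -0.4  5.3] grip 72.17043042182922 0.38864306950752286
bed step (0, 0, 40) -> world [18.78  6.87 34.64]
```

The thick block is home against the stop: two further pushes gave no motion and the force rose. Releasing and retreating along the bed normal.

move_arm(plan=[0,0,0,0,0,0,45,0,0,0,0,0,0,60,0,0,0,0,0,0,70,2.3,0.9,4.3,0,0,0,70,9.4,3.4,17.3,0,0,0,75,18.8,6.9,34.6,0,0,0,80,14.1,5.2,26,0,0,0,85,0,0,0,0,0,0,85,0,0,0,0,0,0,85])

```text
time: 11.3
eef_pos: [0.6207, 0.26, 0.137]
tcp_rot: [-0.168, 0.951, -0.045, -0.254]
contact_force: [-0.8, 0.0, -0.7]
opening: 0.992
finger_force: 0.0
```

Run:
```python
from chk import *
im,k=cam("wrist"); b=im[:,:,::-1]; cv2.imwrite("pics/wr7.png",b); np.save("pics/wr7.npy",k,allow_pickle=True)
g=cv2.GaussianBlur(b,(0,0),1).astype(float)
m=((g[:,:,1]-g[:,:,2]<12)&(g[:,:,1]>90)).astype(np.uint8)
P=lambda *p:np.round(proj(k,ob+Rb@np.array(p)/1000),1)
print("expect top upper corners",P(35,17.5,24),P(35,-17.5,24),"jaw edge",P(-20,18,50),"rails",P(43,27,6),P(43,-27,6),P(43,19,6))
u,v=P(0,0,24).astype(int)
for r in(v-20,v,v+10):
    d=np.abs(np.diff(g[r],axis=0)).sum(1); print(r,[(i,int(d[i])) for i in range(max(1,u-90),u+90) if d[i]>18 and d[i]>=d[i-1] and d[i]>=d[i+1]])
d=np.abs(np.diff(g[:,u],axis=0)).sum(1); print("col",u,[(i,int(d[i])) for i in range(60,400) if d[i]>18 and d[i]>=d[i-1] and d[i]>=d[i+1]])
ks=np.load("pics/side.npy",allow_pickle=True).item(); print("bottle front base",onz(ks,410,241,0))
```

```text
t 11.3 TCP bed mm [  2.95   0.39 102.19] q [ 0.26  0.66  1.31 -0.04  1.7  -1.65]
rot err world deg [ 0.05 -0.08 -0.03] force bed [ 0.3 -0.3 -0.9] grip 0.0 0.9917947864419453
expect top upper corners [289.2 201.7] [348.  201.6] jaw edge [287.1 305.2] rails [276.1 184.7] [361.  184.6] [288.6 184.7]
237 [(261, 47), (289, 55), (346, 59), (374, 64)]
257 [(261, 48), (290, 54), (345, 55), (375, 62)]
267 [(260, 48), (290, 60), (345, 65), (376, 60)]
col 318 [(147, 75), (195, 27), (201, 36), (297, 62), (346, 22), (359, 64)]
bottle front base [ 0.51057357 -0.14719711  0.        ]
```

The thick block reads home: top-face upper edge at row 201 as expected, sides 289.5/345.5 centred between plate edges 261/375. Going to the thin block.

move_arm(plan=[-3.5,-40,3,2.57,-7.05,0,70,-3.5,-40,0,2.57,-7.05,0,70,-3.5,-40,0,2.57,-7.05,0,70,-3.5,-40,0,2.57,-7.05,0,70,-3.5,-40,0,0,0,-7.25,70,-3.5,-40,0,0,0,-7.25,70,-3.5,-40,0,0,0,-7.25,70,-3.5,-40,0,0,0,-7.25,70,-3.5,-39,0,0,0,0,70,0,0,0,0,0,0,70,0,0,0,0,0,0,70])

```text
time: 12.45
eef_pos: [0.5871, -0.0993, 0.1375]
tcp_rot: [0.079, 0.997, 0.001, -0.002]
contact_force: [0.3, -0.2, -0.4]
opening: 0.818
finger_force: 0.0
```

Run:
```python
from w import *
s=ctrl.get_state(); print(R.from_quat(s["tcp_rot"]).as_matrix().round(3).tolist())
im,k=cam("wrist"); b=im[:,:,::-1].copy(); cv2.imwrite("pics/wr8.png",b); np.save("pics/wr8.npy",k,allow_pickle=True)
print((s["eef_pos"]*1000).round(1),tx(s).round(2))
u,v=proj(k,[.589,-.099,.01]); print("expected px",u,v)
g=cv2.GaussianBlur(b,(0,0),1.0).astype(int)
u,v=int(u),int(v)
print(g[v-60:v+61:20,u-60:u+61:20].tolist())
for r in(v-25,v-12,v,v+12,v+25):
    d=np.abs(np.diff(g[r],axis=0)).sum(1); print(r,[(i,int(d[i])) for i in range(u-80,u+80) if d[i]>14 and d[i]>=d[i-1] and d[i]>=d[i+1]])
for cc in(u-10,u,u+10):
    d=np.abs(np.diff(g[:,cc],axis=0)).sum(1); print("col",cc,[(i,int(d[i])) for i in range(v-90,v+90) if d[i]>14 and d[i]>=d[i-1] and d[i]>=d[i+1]])
```

```text
[[-0.988, 0.157, -0.003], [0.157, 0.988, 0.002], [0.004, 0.001, -1.0]]
[587.1 -99.3 137.5] 170.96
expected px 318.3942116515762 237.23974420312484
[[[131, 142, 126], [133, 145, 128], [133, 145, 129], [133, 145, 128], [133, 145, 128], [133, 145, 129], [133, 145, 129]], [[133, 145, 128], [133, 145, 129], [122, 122, 114], [123, 124, 117], [124, 125, 117], [133, 145, 129], [133, 145, 129]], [[133, 145, 129], [133, 145, 129], [122, 122, 115], [123, 124, 117], [124, 125, 118], [133, 145, 129], [133, 145, 129]], [[133, 146, 129], [133, 145, 129], [121, 122, 115], [123, 124, 116], [125, 126, 118], [133, 146, 129], [133, 146, 129]], [[133, 145, 129], [133, 145, 129], [120, 121, 114], [123, 124, 116], [126, 126, 119], [133, 145, 129], [133, 145, 129]], [[133, 145, 128], [133, 146, 129], [118, 119, 112], [123, 124, 116], [126, 127, 119], [133, 146, 129], [133, 145, 129]], [[133, 145, 129], [133, 145, 128], [133, 145, 128], [133, 145, 129], [133, 145, 129], [133, 145, 128], [133, 145, 129]]]
212 [(288, 39), (295, 26), (343, 24)]
225 [(287, 39), (295, 27)]
237 [(287, 28), (288, 28), (295, 27), (296, 27)]
249 [(288, 38), (296, 32), (342, 17)]
262 [(287, 38), (296, 30), (342, 20)]
col 308 [(188, 36), (191, 29), (280, 31), (283, 37)]
col 318 [(188, 35), (191, 29), (280, 30), (283, 34), (284, 34)]
col 328 [(188, 36), (191, 31), (280, 19), (283, 35)]
```

The thin block's top face spans cols 295–342, rows about 190–281, aligned and centred (mid 319). Descending.

move_arm(plan=[-1,0.5,-45,0,0,0,65,-1,0.5,-45,0,0,0,60,0,0,-25,0,0,0,60,0,0,-12,0,0,0,55,0,0,0,0,0,0,50,0,0,0,0,0,0,50])

```text
time: 13.1
eef_pos: [0.5878, -0.0977, 0.0137]
tcp_rot: [0.077, 0.997, -0.0, 0.001]
contact_force: [0.1, 0.5, 0.2]
opening: 0.588
finger_force: 0.0
```

Run:
```python
from w import *
im,k=cam("wrist"); b=im[:,:,::-1].copy(); cv2.imwrite("pics/wr9.png",b)
for _ in range(1): s=ctrl.get_state(); print((s["eef_pos"]*1000).round(1),tx(s).round(2),s["opening"],s["contact_force"])
g=cv2.GaussianBlur(b,(0,0),1.0).astype(int)
for r in(270,290,320,340):
    d=np.abs(np.diff(g[r],axis=0)).sum(1); print(r,[(i,int(d[i])) for i in range(180,460) if d[i]>20 and d[i]>=d[i-1] and d[i]>=d[i+1]])
```

```text
[588.3 -98.1  14.4] 171.12 0.5833232474821074 [0.60948114 1.21146937 0.52508912]
270 [(263, 33), (274, 30), (275, 30), (358, 26)]
290 [(263, 41), (275, 35), (357, 22)]
320 [(188, 33), (208, 63), (221, 57), (237, 59), (256, 113), (263, 41), (276, 30), (356, 23), (361, 41), (379, 113), (398, 59), (413, 47), (414, 47), (427, 92)]
340 [(187, 36), (223, 94), (231, 99), (256, 120), (263, 42), (276, 37), (304, 26), (360, 31), (379, 124), (404, 66), (412, 59), (447, 66), (448, 66)]
```

move_arm(plan=[-2,0.3,-6,0,0,0,50,0,0,-6,0,0,0,50,0,0,0,0,0,0,45,0,0,0,0,0,0,20,0,0,0,0,0,0,20,0,0,0,0,0,0,20,0,0,0,0,0,0,20], newtons=50)

```text
time: 13.85
eef_pos: [0.5849, -0.098, 0.0007]
tcp_rot: [0.078, 0.997, -0.0, 0.0]
contact_force: [-0.7, -0.1, 0.8]
opening: 0.392
finger_force: 51.1
```

Run:
```python
from w import *
s=ctrl.get_state(); print((s["eef_pos"]*1000).round(1),tx(s).round(2),s["opening"],s["contact_force"],s["finger_force"])
```

```text
[584.9 -98.    0.7] 171.07 0.39207996252059757 [-0.65677537 -0.1337065   0.84385176] 51.13974630832672
```

Thin block gripped (51 N). Lifting and carrying to over the bed with the same alignment as the thick block.

move_arm(plan=[0,0,10,0,0,0,20,0,0,40,0,0,0,20,0,0,50,0,0,0,20,0,0,50,0,0,0,20,-1.4,42.5,0,0,0,3.63,20,-1.4,42.5,0,0,0,3.63,20,-1.4,42.5,0,0,0,3.63,20,-1.4,42.5,0,0,0,3.63,20,-1.4,42.5,0,0,0,3.63,20,-1.4,42.5,0,0,0,3.63,20,-1.4,42.5,0,0,0,3.63,20,-1.4,42.5,0,0,0,3.63,20])

```text
time: 15.05
eef_pos: [0.5728, 0.2438, 0.1506]
tcp_rot: [-0.176, 0.984, -0.0, -0.0]
contact_force: [1.1, -0.4, -2.2]
opening: 0.388
finger_force: 50.8
```

move_arm(plan=[0,0,0,-2.57,7.05,0,20,0,0,0,-2.57,7.05,0,20,0,0,0,-2.57,7.05,0,20,0,0,0,-2.57,7.05,0,20,0,0,0,0,0,0,20,0,0,0,0,0,0,20])

```text
time: 15.65
eef_pos: [0.5733, 0.2422, 0.1494]
tcp_rot: [-0.169, 0.951, -0.045, -0.255]
contact_force: [0.4, 0.0, -1.4]
opening: 0.389
finger_force: 50.9
```

Run:
```python
from chk import *
print("world step to hover",((ob+Rb@np.array([.0345,.0005,.056])-st["eef_pos"])*1000).round(1), (st["eef_pos"]*1000).round(1))
```

```text
t 15.65 TCP bed mm [53.02  0.87 87.61] q [ 0.26  0.54  1.46 -0.05  1.67 -1.66]
rot err world deg [0.06 0.02 0.01] force bed [-1.   0.1 -1. ] grip 50.87622821331024 0.3889246450769681
world step to hover [  0.1   0.4 -36.6] [573.3 242.2 149.4]
```

move_arm(plan=[0,0.2,-18,0,0,0,20,0,0.2,-18.6,0,0,0,20,-4.7,-1.72,-8.66,0,0,0,20,-4.7,-1.72,-8.66,0,0,0,20,0,0,0,0,0,0,20,0,0,0,0,0,0,20])

```text
time: 16.25
eef_pos: [0.5639, 0.239, 0.0967]
tcp_rot: [-0.169, 0.951, -0.045, -0.255]
contact_force: [-0.1, -0.0, -1.7]
opening: 0.39
finger_force: 50.9
```

Run:
```python
from chk import *
im,k=cam("wrist"); b=im[:,:,::-1]; cv2.imwrite("pics/wr10.png",b); np.save("pics/wr10.npy",k,allow_pickle=True)
g=cv2.GaussianBlur(b,(0,0),.8).astype(int)
for v in(262,275,285):
    d=np.abs(np.diff(g[v],axis=0)).sum(1); print(v,[(i,int(d[i])) for i in range(225,420) if d[i]>14 and d[i]>=d[i-1] and d[i]>=d[i+1]])
d=np.abs(np.diff(g[:,318],axis=0)).sum(1); print("col",[(i,int(d[i])) for i in range(150,330) if d[i]>14 and d[i]>=d[i-1] and d[i]>=d[i+1]])
P=lambda *p:np.round(proj(k,ob+Rb@np.array(p)/1000),1); print(P(35,17.5,24),P(35,-17.5,24),P(65,30,0),P(65,-30,0),P(30,27,6),P(30,-27,6))
```

```text
t 16.25 TCP bed mm [35.24  0.58 37.06] q [ 0.25  0.58  1.51 -0.05  1.58 -1.65]
rot err world deg [0.03 0.03 0.  ] force bed [-0.8 -0.  -1.6] grip 50.86968183517456 0.38996368665919834
262 [(235, 44), (251, 59), (259, 16), (272, 55), (364, 73), (385, 68)]
275 [(251, 60), (273, 57), (364, 64), (385, 78)]
285 [(250, 55), (273, 67), (363, 62), (372, 15), (386, 73)]
col [(214, 104), (239, 34), (245, 40), (320, 24)]
[280.6 296.1] [358.3 296. ] [258.1 219.9] [380.3 219.8] [265.3 290.9] [373.2 290.8]
```

Thin block mid 318.3, plate mid 318.2: aligned. Lowering onto the thick block.

move_arm(plan=[-1.88,-0.69,-3.46,0,0,0,20,-1.88,-0.69,-3.46,0,0,0,20,-1.41,-0.52,-2.6,0,0,0,20,0,0,0,0,0,0,20])

```text
time: 16.7
eef_pos: [0.5584, 0.237, 0.0865]
tcp_rot: [-0.169, 0.951, -0.045, -0.256]
contact_force: [-0.1, -0.1, -2.4]
opening: 0.393
finger_force: 50.9
```

move_arm(plan=[-0.35,-0.13,-0.65,0,0,0,20,0,0,0,0,0,0,20])

```text
time: 16.9
eef_pos: [0.5586, 0.2371, 0.0864]
tcp_rot: [-0.169, 0.951, -0.045, -0.255]
contact_force: [-0.1, 0.5, -1.9]
opening: 0.392
finger_force: 50.9
```

```bash
python3 chk.py
```

```text
t 16.9 TCP bed mm [34.99  0.58 25.31] q [ 0.25  0.58  1.53 -0.05  1.56 -1.65]
rot err world deg [0.03 0.03 0.  ] force bed [-1.  -0.5 -1.6] grip 50.874459743499756 0.3917642787574795
```

move_arm(plan=[-0.35,-0.13,-0.65,0,0,0,20,0,0,0,0,0,0,20])

```text
time: 17.1
eef_pos: [0.5583, 0.237, 0.0858]
tcp_rot: [-0.169, 0.951, -0.045, -0.255]
contact_force: [-0.4, -0.3, -2.7]
opening: 0.392
finger_force: 50.9
```

move_arm(plan=[-0.24,-0.09,-0.43,0,0,0,20,0,0,0,0,0,0,20])

```text
time: 17.3
eef_pos: [0.5582, 0.2369, 0.0855]
tcp_rot: [-0.169, 0.951, -0.045, -0.255]
contact_force: [-0.1, 0.7, -1.9]
opening: 0.392
finger_force: 50.9
```

```bash
python3 chk.py
```

```text
t 17.3 TCP bed mm [34.97  0.6  24.27] q [ 0.25  0.58  1.53 -0.05  1.56 -1.65]
rot err world deg [0.04 0.01 0.  ] force bed [-1.1 -0.6 -1.6] grip 50.91600000858307 0.3917560235267281
```

move_arm(plan=[-0.24,-0.09,-0.43,0,0,0,20,0,0,0,0,0,0,20])

```text
time: 17.5
eef_pos: [0.5582, 0.2369, 0.0855]
tcp_rot: [-0.169, 0.951, -0.045, -0.255]
contact_force: [0.8, 0.0, 0.3]
opening: 0.395
finger_force: 51.1
```

move_arm(plan=[-0.24,-0.09,-0.43,0,0,0,20,0,0,0,0,0,0,20])

```text
time: 17.7
eef_pos: [0.5582, 0.2369, 0.0855]
tcp_rot: [-0.169, 0.951, -0.045, -0.254]
contact_force: [2.3, 0.7, 2.0]
opening: 0.388
finger_force: 51.4
```

```bash
python3 chk.py
```

```text
t 17.7 TCP bed mm [34.96  0.61 24.23] q [ 0.25  0.58  1.53 -0.05  1.56 -1.65]
rot err world deg [ 0.06 -0.05  0.  ] force bed [-1.   0.1  2.9] grip 51.4147424697876 0.3882949557529407
```

In contact: z stalls at 24.2 and the force is rising. Sliding down the thick block.

move_arm(plan=[2.44,0.89,-1.5,0,0,0,20,3.25,1.19,-2,0,0,0,20,3.25,1.19,-2,0,0,0,20,3.25,1.19,-2,0,0,0,20,3.25,1.19,-2,0,0,0,20,3.25,1.19,-2,0,0,0,20,2.44,0.89,-1.5,0,0,0,20,0,0,0,0,0,0,20])

```text
time: 18.5
eef_pos: [0.5796, 0.2445, 0.0723]
tcp_rot: [-0.169, 0.951, -0.045, -0.255]
contact_force: [0.6, 1.4, 4.7]
opening: 0.393
finger_force: 51.7
```

```bash
python3 chk.py
```

```text
t 18.5 TCP bed mm [ 8.7  0.8 24.2] q [ 0.26  0.64  1.47 -0.05  1.56 -1.65]
rot err world deg [ 0.02 -0.02  0.  ] force bed [ 1.5 -1.1  4.6] grip 51.6522341966629 0.3933211127048471
```

move_arm(plan=[0.72,0.54,-0.5,0,0,0,20,0.81,0.3,-0.5,0,0,0,20,0,0,0,0,0,0,20])

```text
time: 18.8
eef_pos: [0.5809, 0.2451, 0.0715]
tcp_rot: [-0.169, 0.951, -0.045, -0.255]
contact_force: [0.2, -0.2, 4.9]
opening: 0.389
finger_force: 51.6
```

move_arm(plan=[0.81,0.3,-0.5,0,0,0,20,0,0,0,0,0,0,20])

```text
time: 19.0
eef_pos: [0.5816, 0.2455, 0.071]
tcp_rot: [-0.169, 0.951, -0.045, -0.255]
contact_force: [0.9, -0.4, 4.8]
opening: 0.391
finger_force: 51.6
```

move_arm(plan=[0.65,0.24,-0.4,0,0,0,20,0,0,0,0,0,0,20])

```text
time: 19.2
eef_pos: [0.5822, 0.2457, 0.0707]
tcp_rot: [-0.169, 0.951, -0.045, -0.255]
contact_force: [-0.6, 0.6, 6.2]
opening: 0.389
finger_force: 51.6
```

```bash
python3 chk.py
```

```text
t 19.2 TCP bed mm [ 5.39  0.6  24.22] q [ 0.26  0.65  1.46 -0.05  1.56 -1.65]
rot err world deg [-0.    0.03  0.  ] force bed [ 3.4 -0.8  5.2] grip 51.64772093296051 0.388712310411448
```

move_arm(plan=[0.65,0.27,-0.4,0,0,0,20,0,0,0,0,0,0,20])

```text
time: 19.4
eef_pos: [0.5822, 0.2457, 0.0706]
tcp_rot: [-0.169, 0.951, -0.045, -0.256]
contact_force: [-2.3, -1.2, 7.9]
opening: 0.392
finger_force: 51.7
```

move_arm(plan=[0.65,0.24,-0.4,0,0,0,20,0,0,0,0,0,0,20])

```text
time: 19.6
eef_pos: [0.5822, 0.2457, 0.0706]
tcp_rot: [-0.169, 0.95, -0.046, -0.257]
contact_force: [-3.4, -2.1, 8.7]
opening: 0.388
finger_force: 51.7
```

```bash
python3 chk.py
```

```text
t 19.6 TCP bed mm [ 5.35  0.59 24.2 ] q [ 0.26  0.65  1.45 -0.05  1.57 -1.65]
rot err world deg [-0.11  0.29  0.02] force bed [7.7 0.8 5.6] grip 51.7252779006958 0.3878981897647581
```

The thin block is home: it stalls at x=5.35 with the force rising, and its y is within 0.1 mm of the thick block's. Release and retreat.

move_arm(plan=[0,0,0,0,0,0,45,0,0,0,0,0,0,60,0,0,0,0,0,0,70,2.3,0.9,4.3,0,0,0,70,9.4,3.4,17.3,0,0,0,75,18.8,6.9,34.6,0,0,0,80,14.1,5.2,26,0,0,0,85,0,0,0,0,0,0,85,0,0,0,0,0,0,85])

```text
time: 20.5
eef_pos: [0.628, 0.2628, 0.1514]
tcp_rot: [-0.169, 0.951, -0.045, -0.254]
contact_force: [-1.0, -0.3, -0.6]
opening: 0.996
finger_force: 0.0
```

Run:
```python
from chk import *
im,k=cam("wrist"); b=im[:,:,::-1]; np.save("pics/wr11.npy",k,allow_pickle=True)
c=cv2.resize(b[120:345,180:480],(800,600),interpolation=cv2.INTER_CUBIC); cv2.imwrite("pics/wr11c.png",c)
P=lambda *p:((np.array(proj(k,ob+Rb@np.array(p)/1000))-[180,120])*2.667).round()
print("thin top upper",P(35,17.5,34),P(35,-17.5,34),"thick top upper",P(35,17.5,24),P(35,-17.5,24))
```

```text
t 20.5 TCP bed mm [  3.39   0.25 118.61] q [ 0.26  0.66  1.28 -0.04  1.73 -1.65]
rot err world deg [ 0.06 -0.07  0.  ] force bed [ 0.6 -0.  -1.1] grip 0.0 0.9958722626085975
thin top upper [293. 215.] [445. 215.] thick top upper [296. 209.] [442. 209.]
```

View pics/wr11c.png

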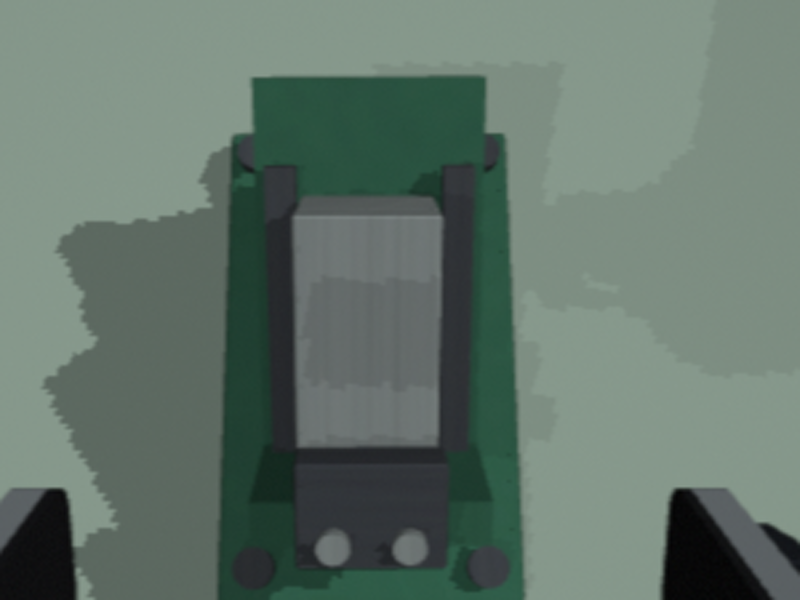

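The last view shows both blocks stacked, with sides 293–441 between the rails. The upper ends are flush at row 215 as predicted, and the lower ends are under the jaw. The gripper is clear, so I'm handing in.

```bash
python3 -c "
from plant import order
print(order.sign_off())"
```

```text
the job is handed in; nothing more can be done
None
```

The job is handed in: the thick block is home against the stop between the rails, and the thin block was laid part-way on it, slid home and lined up with its sides; no verdict came back.

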